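# Bring the tray of pegs to the chair assembly stand

## Task

Take the open green tray that holds the two round wooden pegs (not the like tray with the steel bolts) by its upright dark wooden handle, carry it level so that no peg falls out, and set it down gently on the white stand, centred in the yellow outline with its long side along the outline's long side; either way round will do. Let go of it there, and leave the bolt tray standing where it is.

Things in the scene. Friction and masses are not known exactly. Their poses are not given: they have to be found in the camera images.
- peg_tray_grip (a point): Middle of the peg tray's upright handle, 88 mm above the tray's underside. Tray: loose open green box, 160 (x) x 110 (y) x 40 mm high, walls 6 mm, about 0.3 kg. A dark board 18 mm thick along x parts it into two troughs; over its middle 90 mm it rises to 105 mm above the underside, as the handle, to pinch across y from above. z up.
- stand_place (a point): Middle of the yellow outline on top of the fixed white stand, a board 210 (x) x 150 (y) x 20 mm high; the point is on its top face. The outline, 166 x 110 mm inside, has its long side along x; z up. Other things on the bench are all under 110 mm high.
- peg1_center (a point): Centre of one loose round peg of light wood, 22 mm in diameter, 45 mm long, 13 g, its axis along its x; it lies on the floor of the trough on the tray's +y side and can roll there.
- peg2_center (a point): Centre of the other such peg, in the trough on the tray's -y side.
- bolt_tray_grip (a point): Middle of the handle of the bolt tray, 88 mm above its underside: a tray of the same make and size as the peg tray (handle top 105 mm above the bench) but with two loose steel bolts in it. A bystander, to be left where it stands; it may stand between the peg tray and the stand.
There are look-alikes about, which are no part of the job. What is shaped like the part that bears peg1_center but blue or orange is not meant.

How it is judged:
By the outcome, as a careful person would: the job done as asked, in the order asked, and still so for the second after the job is handed in, with the robot touching nothing.
It also fails if it takes over 56 s, if anything falls off the work surface, if the arm or the gripper's body presses on something with over 40 N, if the wrist force passes 120 N, or if a joint passes its speed limit or range.

## Robot

A 7-joint arm with a two-finger parallel gripper is mounted at the origin on the work surface. World frame = base frame: x ahead of the robot, y to its left, z up, the work surface at z = 0. Lengths are in m, angles in rad, forces in N, time in s.
With the tool pointing down it reaches from about 0.425 to 0.875 m from the base axis. Payload 8.4 kg.
Tool frame: the origin (TCP) lies midway between the tips of the shut fingers; the grasp point (between the pads) lies 19 mm behind it; z points along the fingers, y is the line along which they close (so a half turn about z gives the same grasp; the last joint's range is limited). The gripper opens to 87 mm and grips with 3 to 60 N. Pads are 19 mm wide; open, the fingers measure 117 mm over their backs; the gripper's body (75 mm by 190 mm) begins 51 mm behind the grasp point.
Start: joints at [-1.4, 0.333, 0.04, 1.465, -0.013, 1.343, -0.059], TCP at [0.173, 0.626, 0.223] pointing down, gripper open.
Joint ranges: [-2.58, 2.58], [-0.38, 2.09], [-1.3, 1.39], [0.25, 2.4], [-1.5, 4.64], [0.08, 2.09], [-2.65, 2.65]. Speed limits (rad/s): [2.22, 2.22, 2.79, 2.79, 3.14, 3.14, 3.14].

## Interface

Orientations are given as a unit quaternion [w, x, y, z].
In Python, from cell import arm gives the robot as it stands. The module is installed in compiled form; this text tells all that it offers.
- The arm moves only by the tool drive_tool, never from a script. Its argument "moves" is a list of rows, each an object of numbers: "tx", "ty", "tz": the shift along the tool's x, y, z in cm; "rx", "ry", "rz": the turn, a rotation vector about the tool's x, y, z in degrees; "claw": the opening, from 0 (shut) to 1 (fully open). In form: [{"tx": .., "ty": .., "tz": .., "rx": .., "ry": .., "rz": .., "claw": ..}, ...]. A call has 1 to 20 rows; each row is the pose to reach, as a shift and turn from the pose commanded when the call began, along the tool's axes at that moment; what a row does not reach only later rows make up. A row lasts 1/12 s, in which the tool goes at most 41.7 mm and 7.16 degrees, less where a joint would pass 70% of its speed; a pose out of reach is approached as far as the arm can. A call with a gripper value outside its range is refused whole. The fingers move at their own pace and stop on an object; "grip_force" is the grip in N (left out, the last holds). Time passes only in rows, so rows that repeat a pose let the fingers close. It gives the time, the measured TCP pose, the force, the opening and the grip force at its end, in the units of the state.
- arm.sense(): the state, without advancing time (a new reading comes with each control period).
- arm.get_image(name): name is "scene" or "side" or "wrist"; returns the picture (384x512x3 uint8, red, green, blue); there is no depth.
- arm.camera_model(name): a dict with "mtx" (3x3 intrinsics, pixels), "rvec" (rotation vector, rad) and "tvec" (3), from world to camera coordinates, as OpenCV has them. Camera axes: x right, y down, z forward; pixel columns grow to the right and rows downward; lengths in m; the calibration is good to about 2 mm. A picture is of the moment at which its call begins: read the wrist's pose just before it. camera_model takes no time and is no camera call; for the wrist camera it gives the pose at the moment of the call.
- arm.finish_job(): hands the job in; it is judged then, once.
Trained networks look in the newest picture that a camera, given by its name, has taken for a name from the list of things; names that differ only in an ending like _2 or _b are one class to them, and where a whole thing is asked for, a point or a joint stands for the part that bears it (a point fixed in the world has none). Each returns a list of dicts, best first, with "score" (0 to 1); they miss things now and then, are a little off and sometimes report something else, mostly with a low value. They report only what shows in the picture. A call takes as long as a camera call. They do not tell look-alikes from the thing itself.
- arm.outline_of(camera, target): "mask" (384x512 bool, what is visible of it) and "location" ([column, row] in pixels, amid what is visible of it).
The state is a dict: "t": time; "joint_positions": joint angles; "joint_velocities": joint speeds; "effort": joint torques, N m; "eef_pos": TCP position; "tcp_rot": TCP orientation; "ft_force": force on the tool from outside, world axes, zero at the start; "moment": the same for the moment, N m; "finger_gap": finger opening in m; "finger_force": force on a finger pad.
Only numpy, scipy, OpenCV 4.12 (cv2) and the standard library are available. Lean on these libraries where they do the work, as an engineer would, in place of code of your own. Each camera call takes 0.05 s, during which the arm holds its last target. There are 200 camera calls.

## Working session

There is one attempt and no reset: what is moved stays moved. The work goes in short steps, Python scripts to look and compute and a tool call to move; the robot and the scene stay as the last step left them, time stands still between calls to the robot, and variables do not carry over. Pictures are saved under pics/ and viewed, at most 10 in all, crops included, and the job is handed in when it is done.

Besides the shell and the picture viewer there is one more tool, called after "Call:" in YAML: its name, and indented under it one key for each argument. drive_tool: Moves the arm, as the interface text tells. Its arguments: {"type":"object","properties":{"moves":{"type":"array","items":{"type":"object","properties":{"tx":{"type":"number"},"ty":{"type":"number"},"tz":{"type":"number"},"rx":{"type":"number"},"ry":{"type":"number"},"rz":{"type":"number"},"claw":{"type":"number"}}}},"grip_force":{"type":"number"}},"required":["moves"]}

```bash
mkdir -p pics; cat > h.py <<'E'
import numpy as np, cv2
from cell import arm
def cam(n):
    m=arm.camera_model(n); R,_=cv2.Rodrigues(np.array(m["rvec"],float)); return np.array(m["mtx"]),R,np.array(m["tvec"],float).reshape(3)
def ray(n,px,z):
    K,R,t=cam(n); c=-R.T@t; d=R.T@np.linalg.solve(K,[px[0],px[1],1.]); return c+d*(z-c[2])/d[2]
def proj(n,P):
    m=arm.camera_model(n); return cv2.projectPoints(np.array(P,float).reshape(-1,3),np.array(m["rvec"],float),np.array(m["tvec"],float),np.array(m["mtx"],float),None)[0].reshape(-1,2)
def shot(n,f):
    im=arm.get_image(n); cv2.imwrite("pics/"+f,im[:,:,::-1]); return im
E
python3 - <<'E'
from h import *
a=shot("scene","a.png");b=shot("side","b.png")
cv2.imwrite("pics/ab.png",cv2.resize(np.vstack([a,b])[:,:,::-1],None,fx=.78,fy=.78))
for c in("scene","side"):
    print(c,-cam(c)[1].T@cam(c)[2])
    for n in("peg_tray_grip","stand_place","peg1_center","bolt_tray_grip"):
        for d in arm.outline_of(c,n): print(n,round(d["score"],2),np.round(d["location"]),d["mask"].sum())
s=arm.sense();print(s["t"],s["eef_pos"],s["tcp_rot"],s["finger_gap"])
E
```

```text
scene [1.18653677 0.08471014 0.72288311]
peg_tray_grip 0.68 [251. 208.] 2388
peg_tray_grip 0.6 [140. 185.] 2751
stand_place 0.76 [348. 204.] 3572
peg1_center 0.66 [200. 216.] 164
peg1_center 0.57 [300. 249.] 191
bolt_tray_grip 0.81 [138. 184.] 2742
bolt_tray_grip 0.18 [250. 208.] 2426
side [0.4948614  0.56595591 0.69133873]
peg_tray_grip 0.8 [262. 217.] 3034
stand_place 0.65 [281. 325.] 8329
peg1_center 0.57 [203. 263.] 209
peg1_center 0.56 [251. 226.] 73
peg1_center 0.41 [253. 184.] 120
bolt_tray_grip 0.92 [284. 140.] 2028
0.5 [0.17324548 0.62643522 0.22250821] [-2.00451826e-05  1.34515234e-01  9.90911524e-01 -4.91363701e-05] 0.08696351491201744
```

View pics/a.png

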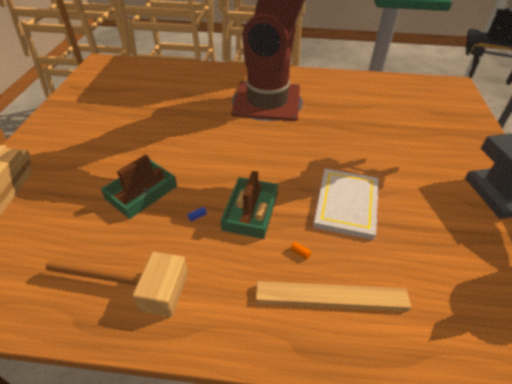

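View pics/b.png

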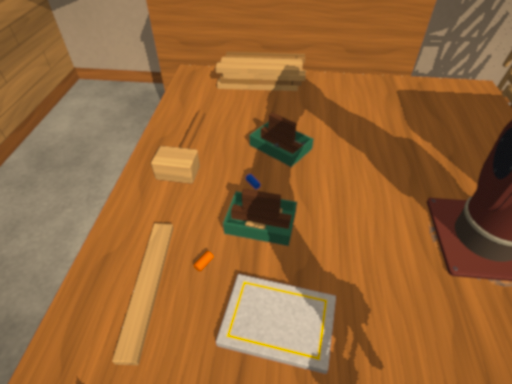

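The scene view shows a green tray with a light peg at (250,208), a second tray at (140,186) and the stand at (348,204). In the side view they are at (262,217), (282,140) and (278,322). Next I'll fit poses to the silhouettes and zoom in to check what each tray holds.

```bash
cat >> h.py <<'E'
from scipy.optimize import minimize
def boxes(kind):
    B=lambda x,y,z0,z1:np.array([[i*x/2,j*y/2,k] for i in(-1,1) for j in(-1,1) for k in(z0,z1)])
    return [B(.21,.15,0,.02)] if kind=="stand" else [B(.16,.11,0,.04),B(.09,.018,.04,.105)]
def sil(c,p,kind,z0=0):
    S=8; im=np.zeros((384,512),np.uint8); big=np.zeros((384*4,512*4),np.uint8)
    cs,sn=np.cos(p[2]),np.sin(p[2])
    for b in boxes(kind):
        w=b.copy(); w[:,0]=p[0]+cs*b[:,0]-sn*b[:,1]; w[:,1]=p[1]+sn*b[:,0]+cs*b[:,1]; w[:,2]+=z0
        h=cv2.convexHull((proj(c,w)*4+1.5).astype(np.float32))
        cv2.fillConvexPoly(big,np.round(h*16).astype(np.int32),255,shift=4)
    return cv2.resize(big,(512,384),interpolation=cv2.INTER_AREA)/255.
def fit(masks,kind,x0,z0=0):
    def cost(p):
        e=0
        for c,m in masks.items():
            s=sil(c,p,kind,z0); e+=1-np.minimum(s,m).sum()/np.maximum(s,m).sum()
        return e/len(masks)
    best=None
    for y in np.arange(0,np.pi,np.pi/6):
        r=minimize(cost,[x0[0],x0[1],y],method="Nelder-Mead",options=dict(initial_simplex=[[x0[0],x0[1],y],[x0[0]+.02,x0[1],y],[x0[0],x0[1]+.02,y],[x0[0],x0[1],y+.3]],xatol=1e-4,fatol=1e-5))
        if best is None or r.fun<best.fun: best=r
    return best.x,best.fun
E
python3 - <<'E'
from h import *
a=arm.get_image("scene");b=arm.get_image("side")
for nm,t,sc,sd,k in(("peg","peg_tray_grip",(250,208),(262,217),"tray"),("bolt","bolt_tray_grip",(140,186),(283,140),"tray"),("stand","stand_place",(348,204),(280,323),"stand")):
    M={}
    for c,l in(("scene",sc),("side",sd)):
        for d in arm.outline_of(c,t):
            if c not in M and np.hypot(*(np.array(d["location"])-l))<15: M[c]=np.array(d["mask"],float)
    x0=ray("scene",sc,.03)
    for mm in ([M]+[{c:M[c]} for c in M]): 
        p,f=fit(mm,k,x0); print(nm,list(mm),np.round(p,4),round(f,3))
Z=lambda i,c:cv2.resize(i[c[1]-40:c[1]+40,c[0]-50:c[0]+50],None,fx=4,fy=3.7,interpolation=cv2.INTER_CUBIC)
cv2.imwrite("pics/z.png",np.vstack([np.hstack([Z(a,(250,208)),Z(b,(262,217))]),np.hstack([Z(a,(140,186)),Z(b,(283,140))])])[:,:,::-1])
E
```

```text
peg ['scene', 'side'] [0.5434 0.0083 3.0199] 0.092Traceback (most recent call last):
  File "<stdin>", line 10, in <module>
  File "h.py", line 31, in fit
    r=minimize(cost,[x0[0],x0[1],y],method="Nelder-Mead",options=dict(initial_simplex=[[x0[0],x0[1],y],[x0[0]+.02,x0[1],y],[x0[0],x0[1]+.02,y],[x0[0],x0[1],y+.3]],xatol=1e-4,fatol=1e-5))
    res = _minimize_neldermead(fun, x0, args, callback, bounds=bounds,
                               **options)
    fsim[j] = func(sim[j])
              ~~~~^^^^^^^^
    fx = function(np.copy(x), *(wrapper_args + args))
  File "h.py", line 27, in cost
    s=sil(c,p,kind,z0); e+=1-np.minimum(s,m).sum()/np.maximum(s,m).sum()
  File "h.py", line 20, in sil
    h=cv2.convexHull((proj(c,w)*4+1.5).astype(np.float32))
                      ~~~~^^^^^
  File "h.py", line 8, in proj
    m=arm.camera_model(n); return cv2.projectPoints(np.array(P,float).reshape(-1,3),np.array(m["rvec"],float),np.array(m["tvec"],float),np.array(m["mtx"],float),None)[0].reshape(-1,2)
ValueError: time passes only in moves, steps and waits
```

```bash
sed -i 's/^def cam(n):/import functools\n@functools.lru_cache\ndef CM(n): return arm.camera_model(n)\ndef cam(n):/; s/m=arm.camera_model(n)/m=CM(n)/' h.py
python3 - <<'E'
from h import *
a=arm.get_image("scene");b=arm.get_image("side")
Z=lambda i,c:cv2.resize(i[c[1]-40:c[1]+40,c[0]-50:c[0]+50],None,fx=4,fy=3.7,interpolation=cv2.INTER_CUBIC)
cv2.imwrite("pics/z.png",np.vstack([np.hstack([Z(a,(250,208)),Z(b,(262,217))]),np.hstack([Z(a,(140,186)),Z(b,(283,140))])])[:,:,::-1])
print(arm.sense()["t"])
for nm,t,sc,sd,k in(("peg","peg_tray_grip",(250,208),(262,217),"tray"),("bolt","bolt_tray_grip",(140,186),(283,140),"tray"),("stand","stand_place",(348,204),(280,323),"stand")):
    M={}
    for c,l in(("scene",sc),("side",sd)):
        for d in arm.outline_of(c,t):
            if c not in M and np.hypot(*(np.array(d["location"])-l))<15: M[c]=np.array(d["mask"],float)
    x0=ray("scene",sc,.03)
    for mm in ([M]+[{c:M[c]} for c in M]): 
        p,f=fit(mm,k,x0); print(nm,list(mm),np.round(p,4),round(f,3))
print(arm.sense()["t"])
E
```

```text
0.8
peg ['scene', 'side'] [ 0.5423  0.0088 -0.1354] 0.074
peg ['scene'] [ 0.5437  0.0093 -0.1426] 0.094
peg ['side'] [ 0.5419  0.0085 -0.1293] 0.05
bolt ['side'] [ 0.5112 -0.2944  2.5392] 0.032
bolt ['side'] [ 0.5112 -0.2944  2.5392] 0.032
stand ['scene', 'side'] [ 0.4839  0.259  -0.1447] 0.026
stand ['scene'] [0.4836 0.2603 2.9943] 0.029
stand ['side'] [ 0.4841  0.2586 -0.1412] 0.018
1.1
```

View pics/z.png

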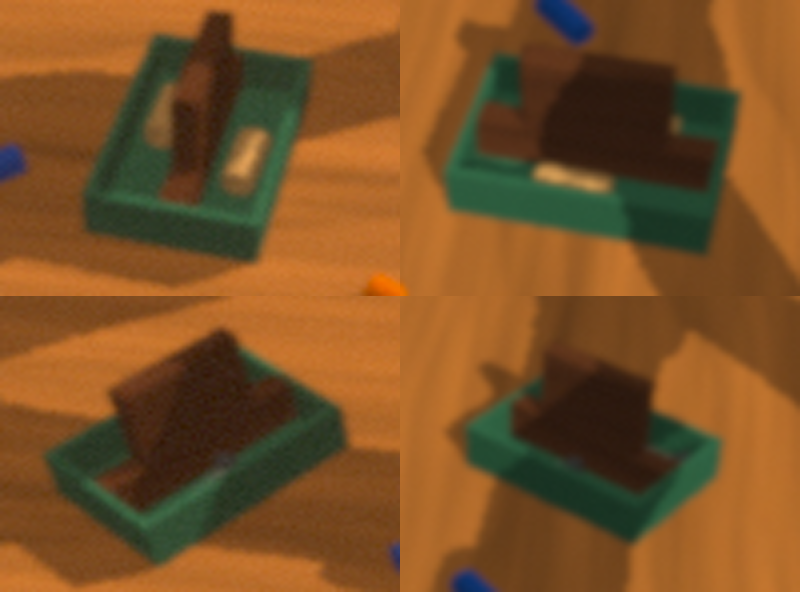

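Confirmed: the middle tray holds the wooden pegs (top crops), and the bolt tray is the far one, off the carrying path. Moving above the peg tray's handle.

Call:
drive_tool:
  moves:
    - {"tx":-1,"ty":-1,"rz":0}
    - {"tx":-3,"ty":-2.9,"rz":-0.5}
    - {"tx":-5.5,"ty":-5.3,"rz":-1}
    - {"tx":-8.3,"ty":-7.9,"rz":-1.5}
    - {"tx":-11.1,"ty":-10.6,"rz":-2}
    - {"tx":-13.9,"ty":-13.3,"rz":-2.5}
    - {"tx":-16.7,"ty":-15.9,"rz":-3}
    - {"tx":-19.5,"ty":-18.6,"rz":-3.5}
    - {"tx":-22.3,"ty":-21.3,"rz":-4}
    - {"tx":-25.1,"ty":-24,"rz":-4.5}
    - {"tx":-27.9,"ty":-26.6,"rz":-5}
    - {"tx":-30.7,"ty":-29.3,"rz":-5.5}
    - {"tx":-33.5,"ty":-32,"rz":-6}
    - {"tx":-36.3,"ty":-34.7,"rz":-6.5}
    - {"tx":-39.1,"ty":-37.3,"rz":-7}
    - {"tx":-41.9,"ty":-40,"rz":-7.3}
    - {"tx":-44.7,"ty":-42.7,"rz":-7.7}
    - {"tx":-47.5,"ty":-45.3,"rz":-7.7}
    - {"tx":-50,"ty":-47.7,"rz":-7.7}
    - {"tx":-52,"ty":-49.7,"rz":-7.7}

```text
schema error: expected keys tx, ty, tz, rx, ry, rz, claw
```

Call:
drive_tool:
  moves:
    - {"tx":0}
    - {"tx":0}
    - {"tx":0}
    - {"tx":0}

```text
schema error: expected keys tx, ty, tz, rx, ry, rz, claw
```

```bash
cat >> h.py <<'E'
def tool():
    s=arm.sense(); w,x,y,z=s["tcp_rot"]
    from scipy.spatial.transform import Rotation as Ro
    return np.array(s["eef_pos"]),Ro.from_quat([x,y,z,w]).as_matrix(),s
E
python3 - <<'E'
from h import *
p,R,s=tool(); w=shot("wrist","w.png")
print(s["t"],p,np.degrees(np.arctan2(R[1,1],R[0,1])),R[:,2], s["ft_force"])
print("handle top centre px",proj("wrist",[[.5423,.0088,.105]]))
for d in arm.outline_of("wrist","peg_tray_grip"):
    print(d["score"],d["location"],d["mask"].sum())
E
```

```text
1.1 [0.17325745 0.62646331 0.2225334 ] 74.53804313969877 [-4.60194116e-05 -5.09193175e-05 -9.99999998e-01] [-0.35352226 -0.06653721  0.82546071]
handle top centre px [[-150.26111196  598.07530617]]
```

View pics/w.png

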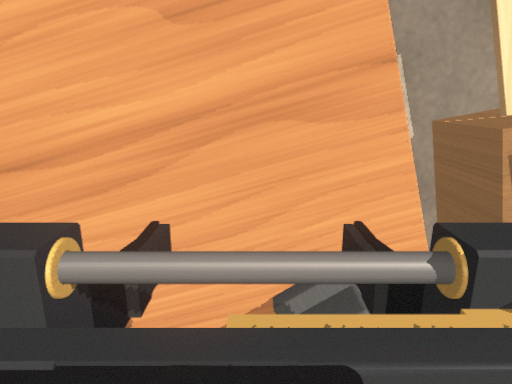

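The wrist picture shows only the bench and the fingers at (150,270) and (360,270), because the moves were refused: every row needs all the keys. Resending.

Call:
drive_tool:
  moves:
    - {"tx":-1,"ty":-1,"tz":0,"rx":0,"ry":0,"rz":0,"claw":1}
    - {"tx":-3,"ty":-2.9,"tz":0,"rx":0,"ry":0,"rz":-0.5,"claw":1}
    - {"tx":-5.5,"ty":-5.3,"tz":0,"rx":0,"ry":0,"rz":-1,"claw":1}
    - {"tx":-8.3,"ty":-7.9,"tz":0,"rx":0,"ry":0,"rz":-1.5,"claw":1}
    - {"tx":-11.1,"ty":-10.6,"tz":0,"rx":0,"ry":0,"rz":-2,"claw":1}
    - {"tx":-13.9,"ty":-13.3,"tz":0,"rx":0,"ry":0,"rz":-2.5,"claw":1}
    - {"tx":-16.7,"ty":-15.9,"tz":0,"rx":0,"ry":0,"rz":-3,"claw":1}
    - {"tx":-19.5,"ty":-18.6,"tz":0,"rx":0,"ry":0,"rz":-3.5,"claw":1}
    - {"tx":-22.3,"ty":-21.3,"tz":0,"rx":0,"ry":0,"rz":-4,"claw":1}
    - {"tx":-25.1,"ty":-24,"tz":0,"rx":0,"ry":0,"rz":-4.5,"claw":1}
    - {"tx":-27.9,"ty":-26.6,"tz":0,"rx":0,"ry":0,"rz":-5,"claw":1}
    - {"tx":-30.7,"ty":-29.3,"tz":0,"rx":0,"ry":0,"rz":-5.5,"claw":1}
    - {"tx":-33.5,"ty":-32,"tz":0,"rx":0,"ry":0,"rz":-6,"claw":1}
    - {"tx":-36.3,"ty":-34.7,"tz":0,"rx":0,"ry":0,"rz":-6.5,"claw":1}
    - {"tx":-39.1,"ty":-37.3,"tz":0,"rx":0,"ry":0,"rz":-7,"claw":1}
    - {"tx":-41.9,"ty":-40,"tz":0,"rx":0,"ry":0,"rz":-7.3,"claw":1}
    - {"tx":-44.7,"ty":-42.7,"tz":0,"rx":0,"ry":0,"rz":-7.7,"claw":1}
    - {"tx":-47.5,"ty":-45.3,"tz":0,"rx":0,"ry":0,"rz":-7.7,"claw":1}
    - {"tx":-50,"ty":-47.7,"tz":0,"rx":0,"ry":0,"rz":-7.7,"claw":1}
    - {"tx":-52,"ty":-49.7,"tz":0,"rx":0,"ry":0,"rz":-7.7,"claw":1}

```text
t: 2.87
eef_pos: [0.543, 0.006, 0.223]
tcp_rot: [0.001, 0.068, 0.998, -0.0]
ft_force: [-0.4, -0.4, 0.8]
finger_gap: 0.0873
finger_force: 0.0
```

Call:
drive_tool:
  moves:
    - {"tx":0,"ty":0,"tz":0,"rx":0,"ry":0,"rz":0,"claw":1}
    - {"tx":0,"ty":0,"tz":0,"rx":0,"ry":0,"rz":0,"claw":1}
    - {"tx":0,"ty":0,"tz":0,"rx":0,"ry":0,"rz":0,"claw":1}
    - {"tx":0,"ty":0,"tz":0,"rx":0,"ry":0,"rz":0,"claw":1}

```text
t: 3.2
eef_pos: [0.5416, 0.0102, 0.2225]
tcp_rot: [-0.0, 0.067, 0.998, 0.0]
ft_force: [0.3, 0.6, -1.4]
finger_gap: 0.0869
finger_force: 0.0
```

```bash
python3 - <<'E'
from h import *
p,R,s=tool(); w=shot("wrist","w2.png")
print(s["t"],p,np.degrees(np.arctan2(R[1,1],R[0,1])),R[:,2], s["ft_force"])
c,sn=np.cos(-.1354),np.sin(-.1354)
print("handle top px",proj("wrist",[[.5423+c*u-sn*v,.0088+sn*u+c*v,.105] for u in(-.045,.045) for v in(-.009,.009)]))
print("rim px",proj("wrist",[[.5423+c*u-sn*v,.0088+sn*u+c*v,.04] for u in(-.08,.08) for v in(-.055,.055)]))
E
```

```text
3.2 [0.5416082  0.01022734 0.22251173] 82.34894209837746 [-2.87420032e-04  5.58821988e-04 -9.99999803e-01] [ 0.28616132  0.63026879 -1.36818201]
handle top px [[242.91899349 131.8585784 ]
 [265.31626687 131.90113674]
 [243.7337588  236.28400245]
 [264.40830627 236.314113  ]]
rim px [[197.16508476  88.72018574]
 [311.71901877  88.95880941]
 [203.38170246 243.2597789 ]
 [305.29980889 243.40516696]]
```

View pics/w2.png

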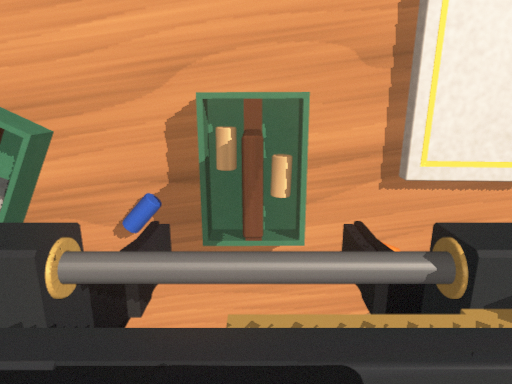

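The wrist view confirms the pegs at (226,148) and (281,176) and the handle top at x 243–264, y 130–238. That is about 1 mm from the prediction. Descending and gripping.

Call:
drive_tool:
  moves:
    - {"tx":-0.1,"ty":-0.2,"tz":1.5,"rx":0,"ry":0,"rz":0,"claw":1}
    - {"tx":-0.1,"ty":-0.2,"tz":4,"rx":0,"ry":0,"rz":0,"claw":1}
    - {"tx":-0.1,"ty":-0.2,"tz":6.5,"rx":0,"ry":0,"rz":0,"claw":1}
    - {"tx":-0.1,"ty":-0.2,"tz":9,"rx":0,"ry":0,"rz":0,"claw":1}
    - {"tx":-0.1,"ty":-0.2,"tz":11,"rx":0,"ry":0,"rz":0,"claw":1}
    - {"tx":-0.1,"ty":-0.2,"tz":13,"rx":0,"ry":0,"rz":0,"claw":1}
    - {"tx":-0.1,"ty":-0.2,"tz":14.5,"rx":0,"ry":0,"rz":0,"claw":1}
    - {"tx":-0.1,"ty":-0.2,"tz":15.4,"rx":0,"ry":0,"rz":0,"claw":1}
    - {"tx":-0.1,"ty":-0.2,"tz":15.4,"rx":0,"ry":0,"rz":0,"claw":1}
    - {"tx":-0.1,"ty":-0.2,"tz":15.4,"rx":0,"ry":0,"rz":0,"claw":1}
    - {"tx":-0.1,"ty":-0.2,"tz":15.4,"rx":0,"ry":0,"rz":0,"claw":1}

```text
t: 4.17
eef_pos: [0.5433, 0.0071, 0.0696]
tcp_rot: [0.001, 0.067, 0.998, 0.0]
ft_force: [0.2, -0.7, 0.1]
finger_gap: 0.0866
finger_force: 0.0
```

Call:
drive_tool:
  grip_force: 12
  moves:
    - {"tx":0,"ty":0,"tz":0,"rx":0,"ry":0,"rz":0,"claw":0.35}
    - {"tx":0,"ty":0,"tz":0,"rx":0,"ry":0,"rz":0,"claw":0.3}
    - {"tx":0,"ty":0,"tz":0,"rx":0,"ry":0,"rz":0,"claw":0.25}
    - {"tx":0,"ty":0,"tz":0,"rx":0,"ry":0,"rz":0,"claw":0.2}
    - {"tx":0,"ty":0,"tz":0,"rx":0,"ry":0,"rz":0,"claw":0.1}
    - {"tx":0,"ty":0,"tz":0,"rx":0,"ry":0,"rz":0,"claw":0}
    - {"tx":0,"ty":0,"tz":0,"rx":0,"ry":0,"rz":0,"claw":0}
    - {"tx":0,"ty":0,"tz":0,"rx":0,"ry":0,"rz":0,"claw":0}
    - {"tx":0,"ty":0,"tz":0,"rx":0,"ry":0,"rz":0,"claw":0}

```text
t: 4.92
eef_pos: [0.5426, 0.0067, 0.0685]
tcp_rot: [-0.0, 0.068, 0.998, -0.0]
ft_force: [-0.4, 0.4, -0.8]
finger_gap: 0.0351
finger_force: 0.0
```

Call:
drive_tool:
  grip_force: 40
  moves:
    - {"tx":0,"ty":0,"tz":0,"rx":0,"ry":0,"rz":0,"claw":0}
    - {"tx":0,"ty":0,"tz":0,"rx":0,"ry":0,"rz":0,"claw":0}
    - {"tx":0,"ty":0,"tz":0,"rx":0,"ry":0,"rz":0,"claw":0}
    - {"tx":0,"ty":0,"tz":0,"rx":0,"ry":0,"rz":0,"claw":0}

```text
t: 5.25
eef_pos: [0.5427, 0.0067, 0.0686]
tcp_rot: [-0.0, 0.068, 0.998, -0.0]
ft_force: [-0.2, -0.2, 0.0]
finger_gap: 0.018
finger_force: 40.0
```

Call:
drive_tool:
  moves:
    - {"tx":0,"ty":0,"tz":-0.2,"rx":0,"ry":0,"rz":0,"claw":0}
    - {"tx":0,"ty":0,"tz":-0.5,"rx":0,"ry":0,"rz":0,"claw":0}
    - {"tx":0,"ty":0,"tz":-1,"rx":0,"ry":0,"rz":0,"claw":0}
    - {"tx":0,"ty":0,"tz":-1.6,"rx":0,"ry":0,"rz":0,"claw":0}
    - {"tx":0,"ty":0,"tz":-2.3,"rx":0,"ry":0,"rz":0,"claw":0}
    - {"tx":0,"ty":0,"tz":-3,"rx":0,"ry":0,"rz":0,"claw":0}
    - {"tx":0,"ty":0,"tz":-3.7,"rx":0,"ry":0,"rz":0,"claw":0}
    - {"tx":0,"ty":0,"tz":-4.3,"rx":0,"ry":0,"rz":0,"claw":0}
    - {"tx":0,"ty":0,"tz":-4.8,"rx":0,"ry":0,"rz":0,"claw":0}
    - {"tx":0,"ty":0,"tz":-5,"rx":0,"ry":0,"rz":0,"claw":0}
    - {"tx":0,"ty":0,"tz":-5,"rx":0,"ry":0,"rz":0,"claw":0}
    - {"tx":0,"ty":0,"tz":-5,"rx":0,"ry":0,"rz":0,"claw":0}
    - {"tx":0,"ty":0,"tz":-5,"rx":0,"ry":0,"rz":0,"claw":0}

```text
t: 6.33
eef_pos: [0.5424, 0.0067, 0.1182]
tcp_rot: [-0.0, 0.068, 0.998, -0.0]
ft_force: [-0.5, 0.0, -2.3]
finger_gap: 0.018
finger_force: 40.0
```

```bash
python3 - <<'E'
from h import *
p,R,s=tool()
print(s["t"],p,R[:,2],s["ft_force"],s["moment"],s["finger_gap"])
print("toolx",R[:,0],"tooly deg",np.degrees(np.arctan2(R[1,1],R[0,1])))
# stand from yellow outline: both cameras, outline inner/outer quad
from scipy.optimize import least_squares
for c in("scene","side"):
    im=arm.get_image(c); hsv=cv2.cvtColor(im,cv2.COLOR_RGB2HSV)
    y=cv2.inRange(hsv,(24,110,120),(34,255,255)); q=sil(c,[.484,.259,-.1447],"stand")>.5
    y[~q]=0; ys,xs=np.nonzero(y)
    P=np.array([ray(c,(a,b),.02)[:2] for a,b in zip(xs,ys)])
    def res(v):
        d=P-v[:2]; cs,sn=np.cos(v[2]),np.sin(v[2]); a=np.abs(d@[cs,sn])-.0835-v[3]; b=np.abs(d@[-sn,cs])-.0555-v[3]
        return np.where((a>0)|(b>0),np.hypot(np.maximum(a,0),np.maximum(b,0)),np.minimum(abs(a),abs(b)))
    r=least_squares(res,[.484,.259,-.1447,.001],loss="soft_l1",f_scale=.002,x_scale=[.01,.01,.1,.01]); print(c,len(P),np.round(r.x,4),np.sqrt(np.mean(r.fun**2)))
M={}
for c,l in(("scene",None),("side",None)):
    for d in arm.outline_of(c,"peg_tray_grip"):
        print(c,round(d["score"],2),d["location"])
a=arm.get_image("scene");b=arm.get_image("side")
cv2.imwrite("pics/l.png",np.hstack([cv2.resize(a[130:290,150:350],(400,320)),cv2.resize(b[100:260,160:360],(400,320))])[:,:,::-1])
E
```

```text
6.3333 [0.5424468  0.00670987 0.11823821] [-5.29355156e-04 -1.48455808e-04 -9.99999849e-01] [-0.51220268  0.0275624  -2.30225863] [-0.01550356 -0.01036131 -0.00147451] 0.017976197275954637
toolx [-9.90845971e-01  1.34996325e-01  5.04468511e-04] tooly deg 82.24159794154386
scene 158 [ 0.4837  0.2595 -0.1444  0.0028] 0.0012768751763713108
side 613 [ 0.4852  0.2581 -0.1447  0.0026] 0.001239751291372479
scene 0.89 [249.5, 196.3]
scene 0.15 [241.4, 185.2]
side 0.6 [266.8, 206.3]
```

View pics/l.png

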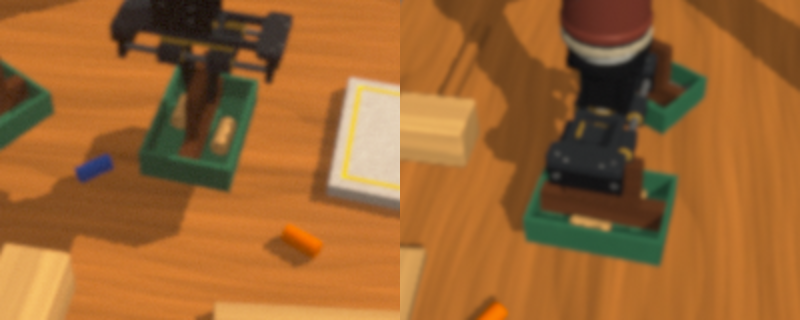

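The tray hangs level with the peg visible at (225,135) in the left half, and nothing has tipped. Carrying it smoothly to above the stand.

Call:
drive_tool:
  moves:
    - {"tx":0.1,"ty":0.2,"tz":0,"rx":0,"ry":0,"rz":0,"claw":0}
    - {"tx":0.2,"ty":0.6,"tz":0,"rx":0,"ry":0,"rz":0,"claw":0}
    - {"tx":0.5,"ty":1.3,"tz":0,"rx":0,"ry":0,"rz":0.1,"claw":0}
    - {"tx":0.9,"ty":2.3,"tz":0,"rx":0,"ry":0,"rz":0.1,"claw":0}
    - {"tx":1.4,"ty":3.6,"tz":0,"rx":0,"ry":0,"rz":0.1,"claw":0}
    - {"tx":1.9,"ty":5.1,"tz":0,"rx":0,"ry":0,"rz":0.1,"claw":0}
    - {"tx":2.6,"ty":6.8,"tz":0,"rx":0,"ry":0,"rz":0.2,"claw":0}
    - {"tx":3.2,"ty":8.5,"tz":0,"rx":0,"ry":0,"rz":0.2,"claw":0}
    - {"tx":3.9,"ty":10.3,"tz":0,"rx":0,"ry":0,"rz":0.2,"claw":0}
    - {"tx":4.6,"ty":12.1,"tz":0,"rx":0,"ry":0,"rz":0.3,"claw":0}
    - {"tx":5.3,"ty":13.9,"tz":0,"rx":0,"ry":0,"rz":0.3,"claw":0}
    - {"tx":6,"ty":15.7,"tz":0,"rx":0,"ry":0,"rz":0.4,"claw":0}
    - {"tx":6.6,"ty":17.4,"tz":0,"rx":0,"ry":0,"rz":0.4,"claw":0}
    - {"tx":7.3,"ty":19.1,"tz":0,"rx":0,"ry":0,"rz":0.5,"claw":0}
    - {"tx":7.8,"ty":20.6,"tz":0,"rx":0,"ry":0,"rz":0.5,"claw":0}
    - {"tx":8.3,"ty":21.9,"tz":0,"rx":0,"ry":0,"rz":0.5,"claw":0}
    - {"tx":8.7,"ty":22.9,"tz":0,"rx":0,"ry":0,"rz":0.5,"claw":0}
    - {"tx":9,"ty":23.6,"tz":0,"rx":0,"ry":0,"rz":0.5,"claw":0}
    - {"tx":9.1,"ty":24,"tz":0,"rx":0,"ry":0,"rz":0.5,"claw":0}
    - {"tx":9.2,"ty":24.2,"tz":0,"rx":0,"ry":0,"rz":0.5,"claw":0}

```text
t: 8.3
eef_pos: [0.4841, 0.2592, 0.1185]
tcp_rot: [0.0, 0.072, 0.997, -0.0]
ft_force: [0.5, -1.4, -3.4]
finger_gap: 0.0176
finger_force: 40.0
```

Call:
drive_tool:
  moves:
    - {"tx":0,"ty":0,"tz":0.3,"rx":0,"ry":0,"rz":0,"claw":0}
    - {"tx":0,"ty":0,"tz":0.8,"rx":0,"ry":0,"rz":0,"claw":0}
    - {"tx":0,"ty":0,"tz":1.3,"rx":0,"ry":0,"rz":0,"claw":0}
    - {"tx":0,"ty":0,"tz":1.5,"rx":0,"ry":0,"rz":0,"claw":0}
    - {"tx":0,"ty":0,"tz":1.5,"rx":0,"ry":0,"rz":0,"claw":0}
    - {"tx":0,"ty":0,"tz":1.5,"rx":0,"ry":0,"rz":0,"claw":0}
    - {"tx":0,"ty":0,"tz":1.5,"rx":0,"ry":0,"rz":0,"claw":0}

```text
t: 8.88
eef_pos: [0.4843, 0.2588, 0.1036]
tcp_rot: [0.0, 0.072, 0.997, 0.0]
ft_force: [0.1, 0.1, -1.5]
finger_gap: 0.0175
finger_force: 40.0
```

```bash
python3 - <<'E'
from h import *
p,R,s=tool(); w=shot("wrist","w3.png")
print(s["t"],p,R[:,2],np.degrees(np.arctan2(R[1,1],R[0,1])),s["ft_force"])
z0=p[2]-.069+.0005
def rect(c,x,y,t,L,W,z):
    cs,sn=np.cos(t),np.sin(t); return proj(c,[[x+cs*u-sn*v,y+sn*u+cs*v,z] for u,v in((-L/2,-W/2),(-L/2,W/2),(L/2,W/2),(L/2,-W/2))])
yaw=np.arctan2(R[1,1],R[0,1])-np.pi/2
q1=rect("wrist",p[0],p[1],yaw,.16,.11,z0+.04); q2=rect("wrist",.4845,.2588,-.1446,.166,.110,.02)
print("rim",np.round(q1)); print("outline",np.round(q2)); print(arm.sense()["t"])
sd=arm.get_image("side")
o=w.copy()
for q,col in((q1,(255,0,255)),(q2,(0,255,255))): cv2.polylines(o,[np.round(q*16).astype(np.int32)],True,col,1,shift=4)
qs=[rect("side",p[0],p[1],yaw,.16,.11,z0+.04),rect("side",.4845,.2588,-.1446,.166,.110,.02)]
sd=cv2.resize(sd[210:384,180:380],None,fx=2.3,fy=2.3,interpolation=cv2.INTER_CUBIC)
for q,col in zip(qs,((255,0,255),(0,255,255))): cv2.polylines(sd,[np.round((q-[180,210]+.5)*2.3*16).astype(np.int32)],True,col,1,shift=4)
o=cv2.resize(o[:260,150:400],None,fx=1.35,fy=1.35); H=max(o.shape[0],sd.shape[0])
pad=lambda i:cv2.copyMakeBorder(i,0,H-i.shape[0],0,0,cv2.BORDER_CONSTANT)
cv2.imwrite("pics/w3o.png",np.hstack([pad(o),pad(sd)])[:,:,::-1])
E
```

```text
8.8833 [0.48434662 0.25876923 0.10363868] [ 1.16095238e-04 -4.23261443e-06 -9.99999993e-01] 81.72374537174464 [ 0.08709318  0.12396511 -1.52593286]
rim [[151.  79.]
 [360.  79.]
 [341. 338.]
 [170. 339.]]
outline [[175.  79.]
 [337.  79.]
 [324. 296.]
 [187. 296.]]
8.9333
```

View pics/w3o.png

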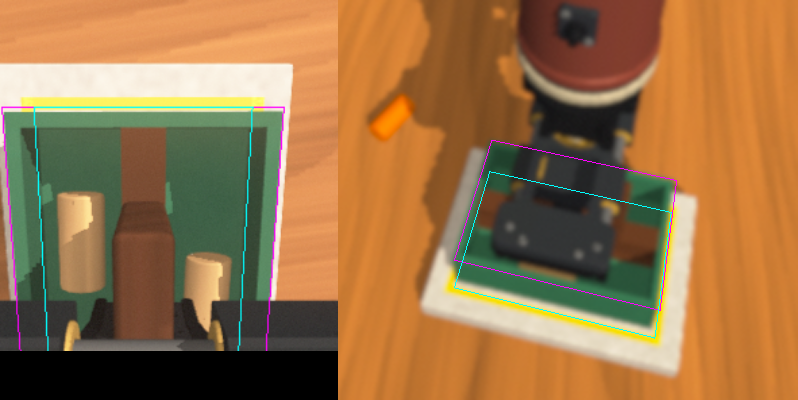

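The left half shows the tray rim 2–4 px below its predicted edge, so the tray sits about 2 mm further along +x in the grip. The outline overlay matches. I'll quantify the offset from the tray's front wall in the side view and the rim in the wrist view.

```bash
python3 - <<'E'
from h import *
p,R,s=tool(); z0=p[2]-.0685; yaw=np.arctan2(R[1,1],R[0,1])-np.pi/2
cs,sn=np.cos(yaw),np.sin(yaw)
W=lambda u,v,z:[p[0]+cs*u-sn*v,p[1]+sn*u+cs*v,z]
def prof(c,pts,im):
    q=proj(c,pts).astype(np.float32); f=im.astype(np.float32)
    v=cv2.remap(f,q[:,:1].copy(),q[:,1:].copy(),cv2.INTER_LINEAR)[:,0]
    return v[:,1]-v[:,0]   # G-R: >0 for green
sd=arm.get_image("side"); w=arm.get_image("wrist")
us=np.arange(-.1,.1001,.0005)
for z in(.012,.02,.028):
    g=prof("side",[W(u,.055,z0+z) for u in us],sd); i=np.nonzero(g>0)[0]; print("side",z,us[i[0]],us[i[-1]])
vs=np.arange(-.07,.0701,.0005)
for u in(-.07,-.06,-.05):
    g=prof("wrist",[W(u,v,z0+.04) for v in vs],w); i=np.nonzero(g>0)[0]; print("wrist v",vs[i[0]],vs[i[-1]])
for v in(-.04,-.025,.025,.04):
    g=prof("wrist",[W(u,v,z0+.04) for u in us[:120]],w); i=np.nonzero(g>0)[0]; print("wrist u",us[i[0]])
# outline relative to the tool frame, from wrist: first yellow rows outside, at z=.02
hs=cv2.cvtColor(w,cv2.COLOR_RGB2HSV)
for v in(-.04,-.02,.02,.04):
    q=proj("wrist",[W(u,v,.02) for u in us[:120]]); c=[hs[int(round(b)),int(round(a)),1] if 0<=b<384 and 0<=a<512 else 0 for a,b in q]
    g=prof("wrist",[W(u,v,.02) for u in us[:120]],w); i=[k for k in range(120) if c[k]>80 and -70<g[k]<10]; print("yellow",us[i[0]] if i else None,us[i[-1]] if i else None)
E
```

```text
side 0.012 -0.07799999999999999 0.07950000000000015
side 0.02 -0.07749999999999999 0.08000000000000015
side 0.028 -0.07749999999999999 0.08150000000000016
wrist v -0.05449999999999999 0.055000000000000104
wrist v -0.05449999999999999 0.055000000000000104
wrist v -0.05449999999999999 0.055000000000000104
wrist u -0.07799999999999999
wrist u -0.07799999999999999
wrist u -0.07799999999999999
wrist u -0.07799999999999999
yellow -0.0875 -0.08199999999999999
yellow -0.0875 -0.08149999999999999
yellow -0.0875 -0.08149999999999999
yellow -0.0875 -0.08149999999999999
```

Measured in the same cameras, the tray and outline agree to about 0.5 mm. Lowering with that small correction.

Call:
drive_tool:
  moves:
    - {"tx":0.05,"ty":0,"tz":0.2,"rx":0,"ry":0,"rz":0,"claw":0}
    - {"tx":0.05,"ty":0,"tz":0.5,"rx":0,"ry":0,"rz":0,"claw":0}
    - {"tx":0.05,"ty":0,"tz":0.8,"rx":0,"ry":0,"rz":0,"claw":0}
    - {"tx":0.05,"ty":0,"tz":1.0,"rx":0,"ry":0,"rz":0,"claw":0}
    - {"tx":0.05,"ty":0,"tz":1.15,"rx":0,"ry":0,"rz":0,"claw":0}
    - {"tx":0.05,"ty":0,"tz":1.25,"rx":0,"ry":0,"rz":0,"claw":0}
    - {"tx":0.05,"ty":0,"tz":1.33,"rx":0,"ry":0,"rz":0,"claw":0}
    - {"tx":0.05,"ty":0,"tz":1.4,"rx":0,"ry":0,"rz":0,"claw":0}
    - {"tx":0.05,"ty":0,"tz":1.44,"rx":0,"ry":0,"rz":0,"claw":0}
    - {"tx":0.05,"ty":0,"tz":1.48,"rx":0,"ry":0,"rz":0,"claw":0}
    - {"tx":0.05,"ty":0,"tz":1.5,"rx":0,"ry":0,"rz":0,"claw":0}
    - {"tx":0.05,"ty":0,"tz":1.5,"rx":0,"ry":0,"rz":0,"claw":0}
    - {"tx":0.05,"ty":0,"tz":1.5,"rx":0,"ry":0,"rz":0,"claw":0}
    - {"tx":0.05,"ty":0,"tz":1.5,"rx":0,"ry":0,"rz":0,"claw":0}

```text
t: 10.25
eef_pos: [0.4837, 0.259, 0.0886]
tcp_rot: [0.0, 0.072, 0.997, 0.0]
ft_force: [0.6, -0.1, -2.6]
finger_gap: 0.0179
finger_force: 40.0
```

Call:
drive_tool:
  moves:
    - {"tx":0,"ty":0,"tz":0.03,"rx":0,"ry":0,"rz":0,"claw":0}
    - {"tx":0,"ty":0,"tz":0.05,"rx":0,"ry":0,"rz":0,"claw":0}
    - {"tx":0,"ty":0,"tz":0.05,"rx":0,"ry":0,"rz":0,"claw":0}
    - {"tx":0,"ty":0,"tz":0.05,"rx":0,"ry":0,"rz":0,"claw":0}

```text
t: 10.58
eef_pos: [0.4837, 0.2591, 0.0885]
tcp_rot: [-0.0, 0.072, 0.997, 0.0]
ft_force: [-3.5, -1.4, 5.5]
finger_gap: 0.0179
finger_force: 40.0
```

Call:
drive_tool:
  moves:
    - {"tx":0,"ty":0,"tz":0.03,"rx":0,"ry":0,"rz":0,"claw":0}
    - {"tx":0,"ty":0,"tz":0.05,"rx":0,"ry":0,"rz":0,"claw":0}
    - {"tx":0,"ty":0,"tz":0.05,"rx":0,"ry":0,"rz":0,"claw":0}
    - {"tx":0,"ty":0,"tz":0.05,"rx":0,"ry":0,"rz":0,"claw":0}

```text
t: 10.92
eef_pos: [0.4838, 0.259, 0.0885]
tcp_rot: [-0.0, 0.072, 0.997, 0.0]
ft_force: [-4.8, -2.2, 11.2]
finger_gap: 0.0174
finger_force: 40.0
```

Tray is on the stand. Easing the press off, then releasing and rising.

Call:
drive_tool:
  grip_force: 8
  moves:
    - {"tx":0,"ty":0,"tz":-0.06,"rx":0,"ry":0,"rz":0,"claw":0}
    - {"tx":0,"ty":0,"tz":-0.08,"rx":0,"ry":0,"rz":0,"claw":0}
    - {"tx":0,"ty":0,"tz":-0.08,"rx":0,"ry":0,"rz":0,"claw":0.25}
    - {"tx":0,"ty":0,"tz":-0.08,"rx":0,"ry":0,"rz":0,"claw":0.4}
    - {"tx":0,"ty":0,"tz":-0.08,"rx":0,"ry":0,"rz":0,"claw":0.6}
    - {"tx":0,"ty":0,"tz":-0.08,"rx":0,"ry":0,"rz":0,"claw":0.8}
    - {"tx":0,"ty":0,"tz":-0.08,"rx":0,"ry":0,"rz":0,"claw":0.8}
    - {"tx":0,"ty":0,"tz":-0.08,"rx":0,"ry":0,"rz":0,"claw":0.8}
    - {"tx":0,"ty":0,"tz":-0.08,"rx":0,"ry":0,"rz":0,"claw":0.8}
    - {"tx":0,"ty":0,"tz":-0.08,"rx":0,"ry":0,"rz":0,"claw":0.8}

```text
t: 11.75
eef_pos: [0.4837, 0.259, 0.0883]
tcp_rot: [-0.0, 0.072, 0.997, -0.0]
ft_force: [0.0, -0.0, 0.7]
finger_gap: 0.0609
finger_force: 0.0
```

Call:
drive_tool:
  moves:
    - {"tx":0,"ty":0,"tz":-0.5,"rx":0,"ry":0,"rz":0,"claw":0.8}
    - {"tx":0,"ty":0,"tz":-1.5,"rx":0,"ry":0,"rz":0,"claw":0.8}
    - {"tx":0,"ty":0,"tz":-3,"rx":0,"ry":0,"rz":0,"claw":0.8}
    - {"tx":0,"ty":0,"tz":-5,"rx":0,"ry":0,"rz":0,"claw":0.8}
    - {"tx":0,"ty":0,"tz":-7,"rx":0,"ry":0,"rz":0,"claw":0.8}
    - {"tx":0,"ty":0,"tz":-9,"rx":0,"ry":0,"rz":0,"claw":0.8}
    - {"tx":0,"ty":0,"tz":-11,"rx":0,"ry":0,"rz":0,"claw":0.8}
    - {"tx":0,"ty":0,"tz":-13,"rx":0,"ry":0,"rz":0,"claw":0.8}
    - {"tx":0,"ty":0,"tz":-15,"rx":0,"ry":0,"rz":0,"claw":0.8}
    - {"tx":0,"ty":0,"tz":-16,"rx":0,"ry":0,"rz":0,"claw":0.8}
    - {"tx":0,"ty":0,"tz":-16,"rx":0,"ry":0,"rz":0,"claw":0.8}
    - {"tx":0,"ty":0,"tz":-16,"rx":0,"ry":0,"rz":0,"claw":0.8}
    - {"tx":0,"ty":0,"tz":-16,"rx":0,"ry":0,"rz":0,"claw":0.8}

```text
t: 12.83
eef_pos: [0.4832, 0.2587, 0.2473]
tcp_rot: [-0.001, 0.072, 0.997, -0.001]
ft_force: [-0.2, -0.3, -0.2]
finger_gap: 0.0698
finger_force: 0.0
```

```bash
python3 - <<'E'
from h import *
p,R,s=tool(); print(s["t"],p,s["finger_gap"],s["finger_force"]); shot("wrist","w4.png")
E
```

```text
12.8333 [0.48320048 0.2587368  0.24725962] 0.06984338739396731 0.0
```

View pics/w4.png

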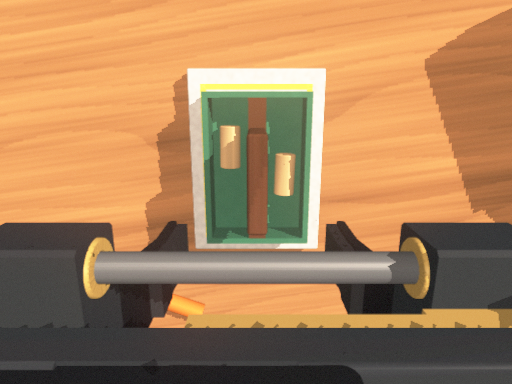

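The wrist view shows the tray on the stand, evenly placed side to side (stand x 189–325, rim x 202–313), with both pegs in at (230,147) and (284,174). One numeric check of the lengthwise centring before handing in.

```bash
python3 - <<'E'
from h import *
p,R,s=tool(); w=arm.get_image("wrist").astype(int)
g=(w[:,:,1]-w[:,:,0])>0
hs=cv2.cvtColor(w.astype(np.uint8),cv2.COLOR_RGB2HSV)
e=np.array([np.cos(-.1446),np.sin(-.1446)]); n=np.array([-e[1],e[0]])
f=lambda px,z:ray("wrist",px,z)[:2]-[.4845,.2588]
for x in(228,285):
    r=np.nonzero(g[:,x])[0]; r=r[(r>75)&(r<250)]
    st=[y for y in range(40,262) if hs[y,x,1]<70 and hs[y,x,2]>120]
    print(x,r[0],r[-1],st[0],st[-1],"rim",np.round([f((x,r[0]-.5),.06)@e,f((x,r[-1]+.5),.06)@e],4),"stand",np.round([f((x,st[0]-.5),.02)@e,f((x,st[-1]+.5),.02)@e],4))
for y in(105,125,215):
    r=np.nonzero(g[y,150:360])[0]+150; r=r[(r>190)&(r<325)]
    st=[x for x in range(175,340) if hs[y,x,1]<70 and hs[y,x,2]>120]
    print(y,"rim",np.round([f((r[0]-.5,y),.06)@n,f((r[-1]+.5,y),.06)@n],4),"stand",np.round([f((st[0]-.5,y),.02)@n,f((st[-1]+.5,y),.02)@n],4))
E
```

```text
228 92 243 68 261 rim [-0.0783  0.0815] stand [-0.1038  0.123 ]
285 91 243 68 261 rim [-0.0792  0.0815] stand [-0.1038  0.1229]
105 rim [-0.0541  0.0551] stand [-0.0746  0.0746]
125 rim [-0.0539  0.056 ] stand [-0.0746  0.0746]
215 rim [-0.0544  0.0557] stand [-0.075   0.0739]
```

```bash
python3 -c "
from cell import arm
print(arm.finish_job())"
```

```text
the job is handed in; nothing more can be done
None
```

The peg tray is on the white stand with both pegs still in it, within about 1 mm of the outline's centre and aligned with its long side; it is let go, the bolt tray was not touched, and the job is handed in (verdict not shown).

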